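# Gauge the middle pastry cutter

## Robot

A 6-joint arm with a two-finger parallel gripper is mounted at the origin on the work surface. World frame = base frame: x ahead of the robot, y to its left, z up, the work surface at z = 0. Lengths are in m, angles in rad, forces in N, time in s.
With the tool pointing down it reaches from about 0.325 to 0.9 m from the base axis. Payload 3.5 kg.
Tool frame: the origin (TCP) lies on the centre line of the jaws, within the pads' length; the fingertips stand 22 mm ahead of it and the grasp point (between the pads) lies 3 mm ahead of it; z points along the fingers, y is the line along which they close (so a half turn about z gives the same grasp; the last joint's range is limited). The gripper opens to 85 mm and grips with 20 to 120 N. Pads are 22 mm wide; open, the fingers measure 114 mm over their backs; the gripper's body (76 mm by 85 mm) begins 54 mm behind the grasp point. The pads swing forward as they close: fully open they stand 13 mm farther back than shut.
Start: joints at [-1.333, 0.276, -0.026, 1.268, 0, 1.467], TCP at [0.209, -0.589, 0.253] pointing down, gripper open.
Joint ranges: [-3.12, 3.12], [-0.85, 1.88], [-1.08, 1.24], [-1.95, 2.15], [-1.57, 1.53], [-3.14, 3.14]. Speed limits (rad/s): [2.57, 2.57, 3.14, 3.14, 3.14, 3.14].

## Interface

Orientations are given as [roll, pitch, yaw] about the fixed x, y, z axes, in that order (R = Rz(yaw) Ry(pitch) Rx(roll)).
In Python, from rig import robot, kinematics, monitor, cams, close_job gives the robot as it stands. Calls block until the motion is done:
- robot.move_to(position, orientation): joint-space move of the TCP to a pose.
- robot.movel(position, v=0.15, attitude=None, contact_N=None): straight line of the TCP; attitude=None keeps the orientation; v is the mean speed in m/s. With contact_N (N) it stops when the force on the tool has changed by that much, and returns True; else False.
- robot.move_joints(angles): joint-space move.
- robot.set_gripper(opening, strength=None): opening from 0.0 (shut) to 1.0 (fully open); strength is the grip in N (None keeps the last); returns when the fingers have stopped.
- robot.sleep(seconds).
- kinematics.solve_ik(position, orientation): joint angles nearest the present ones, or None.
- monitor.sense(): the state.
- cams.get_image(name): name is "scene" or "top" or "wrist"; returns the picture (400x640x3 uint8, red, green, blue); there is no depth.
- cams.calibration(name): a dict with "K" (3x3 intrinsics, pixels), "k1" (the pictures are not rectified: a ray, as slopes to the right and down, at radius r is drawn at 1 + k1 r^2 times it, then the intrinsics apply), "origin" and "attitude" of the camera in the world. Camera axes: x right, y down, z forward; pixel columns grow to the right and rows downward; lengths in m; the calibration is good to about 2 mm. A picture is of the moment at which its call begins: read the wrist's pose just before it. calibration takes no time and is no camera call; for the wrist camera it gives the pose at the moment of the call.
A pose or a line that the arm cannot do raises robot.Unreachable and nothing moves.
- close_job(): hands the job in; it is judged then, once.
The state is a dict: "clock": time; "q": joint angles; "qd": joint speeds; "tau": joint torques, N m; "tcp_pos": TCP position; "eef_rot": TCP orientation; "force": force on the tool from outside, world axes, zero at the start; "torque": the same for the moment, N m; "gripper_width": opening from 0.0 (shut) to 1.0 (fully open); "grip_force": force on a finger pad.
Only numpy, scipy, OpenCV 4.12 (cv2) and the standard library are available. Lean on these libraries where they do the work, as an engineer would, in place of code of your own. Each camera call takes 0.05 s, during which the arm holds its last target. There are 200 camera calls.

## Task

Check the size of the middle one of the three plain round cutters on the bench gauge: stand it upright on the middle of the plate between the jaw and the spring anvil (if the jaw is too far shut, slide it open first) and let go of it. Then slide the jaw shut on it gently until the cutter has pushed the spring anvil about half-way in, never right to its stop, and last press the jaw's lock lever down flat so that the cutter stays nipped. Leave the other cutters and the things standing round about where they are.

Things in the scene. Friction and masses are not known exactly. Their poses are not given: they have to be found in the camera images.
- gauge: Bench size gauge, fixed to the table: aluminium plate 90 mm (its x) by 290 mm (its y), 8 mm thick, the cutter stands on its top at z = 8 mm. Origin: centre of the underside. At the +y end (y from 103 to 145 mm) a grey spring housing 84 mm wide, up to z = 52 mm. The jaw slides along y between it and the -y end.
- jaw (a joint): Sliding jaw of the gauge, a plain steel block 80 mm wide (gauge x), 30 mm thick (y), from z = 9 to 53 mm, its face towards the anvil. Value: gap in m between its face and the anvil's face when the anvil is fully out; 0 to 0.145, larger is more open. It drags with about 6 N and stays where it is left.
- jaw_face (a point): Centre of the jaw's face towards the anvil, 27 mm above the underside of the gauge; axes as the gauge's. The jaw's back is 30 mm behind it, towards -y.
- anvil (a joint): Spring anvil facing the jaw: a steel plate 50 mm wide (x), 10 mm thick, from z = 10 to 44 mm, on a brass stem that enters the housing. Value: how far it is pushed in (m), 0 fully out, 0.016 at its stop; half-way is 0.008. The spring gives about 1 N at first contact and 2.6 N half-way.
- anvil_face (a point): Centre of the anvil's face towards the jaw, 27 mm above the underside of the gauge (gauge y = 75 mm plus the anvil's travel); axes as the gauge's.
- lever (a joint): Lock lever on the jaw, a bar 72 mm long, 16 mm wide and 8 mm thick with a round black pad near its end. It sticks out of the jaw's -x side from a pivot 46 mm from the gauge's centre line, 46 mm above the underside of the gauge and 15 mm behind the jaw's face. Value in rad: 0 level (down, locked), larger is raised; at the start 0.5 to 0.8.
- lever_pad (a point): Top centre of the lever's round pad (24 mm across), 66 mm from the pivot.
- cutter_middle: The middle-sized of three plain round steel cutters (open rings): outer diameter 56 mm, height 40 mm, wall 3 mm. Origin: centre of the lower rim; z along its axis, up. It stands on the white board.
- cutter_small: The smallest cutter, outer diameter 44 mm, height 40 mm; origin as above.
- cutter_large: The largest cutter, outer diameter 68 mm, height 40 mm; origin as above.
- board: White plastic board, fixed, 220 mm (x) by 250 mm (y), 6 mm thick, on which the three cutters, the shaker and the nozzle stand in any order. Origin: centre of the underside.
- shaker: Glass shaker jar with a steel cap, 42 mm across, 105 mm tall; origin: centre of its foot.
- nozzle: Steel piping nozzle, a cone 42 mm across at its foot, 55 mm tall; origin: centre of its foot.
- canister: Aluminium canister, 56 mm across, 85 mm tall, standing on the table beside the gauge on its +x side; origin: centre of its foot.
- tub: Small clear tub with a white cap, 48 mm across, 65 mm tall, standing on the table beside the spring housing on the gauge's -x side; origin: centre of its foot.
Things that resemble listed ones, but are neither listed nor needed, are in the scene too. What is shaped like the cutter_middle but orange is not meant.

How it is judged:
By the outcome, as a careful person would: the job done as asked, in the order asked, and still so for the second after the job is handed in, with the robot touching nothing.
It also fails if it takes over 69 s, if anything falls off the work surface, if the arm or the gripper's body presses on something with over 40 N, if the wrist force passes 120 N, or if a joint passes its speed limit or range.

## Working session

There is one attempt and no reset: what is moved stays moved. The work goes in short steps, each a Python script; the robot and the scene stay as the last script left them, time stands still between calls to the robot, and variables do not carry over. Pictures are saved under pics/ and viewed, at most 10 in all, crops included, and the job is handed in when it is done.

```bash
ls; mkdir -p pics; python3 - <<'E'
from rig import robot, kinematics, monitor, cams
import cv2
for n in ("scene","top"):
    im=cams.get_image(n); cv2.imwrite(f"pics/{n}0.png",im[:,:,::-1])
    c=cams.calibration(n); print(n,c)
print(monitor.sense())
E
```

```text
pics
scene {'K': array([[396.17599846,   0.        , 319.16035116],
       [  0.        , 396.17599846, 200.30097178],
       [  0.        ,   0.        ,   1.        ]]), 'k1': -0.007246615634276568, 'origin': array([ 1.26831498, -0.17876682,  0.55946282]), 'attitude': array([-2.15133614, -0.00883008,  1.32144405])}
top {'K': array([[478.23147564,   0.        , 317.54583295],
       [  0.        , 478.23147564, 195.09430961],
       [  0.        ,   0.        ,   1.        ]]), 'k1': -0.13922560748562646, 'origin': array([0.47416068, 0.04476769, 1.01576508]), 'attitude': array([-3.05673811, -0.00810665, -1.59709088])}
{'clock': 0.1, 'q': array([-1.33343064e+00,  2.77119418e-01, -2.77208569e-02,  1.26800942e+00,
       -1.98212849e-05,  1.46741972e+00]), 'qd': array([-9.24553236e-04, -7.06556156e-04,  4.45521233e-03, -1.59634240e-03,
        5.95744587e-05, -1.54661701e-03]), 'tau': array([ 6.93344100e-04, -4.46709216e+01,  2.96128535e+01,  8.43357149e-03,
       -1.07647143e-04, -1.37229577e-05]), 'tcp_pos': array([ 0.20871193, -0.5884298 ,  0.25224346]), 'eef_rot': array([-3.13954820e+00, -1.92176506e-04,  3.40742117e-01]), 'force': array([-0.09775119, -0.01250067, -0.7721842 ]), 'torque': array([-0.01221454, -0.00919145,  0.01833497]), 'grip_force': 0.0, 'gripper_width': 0.9989128509403393}
```

View pics/scene0.png

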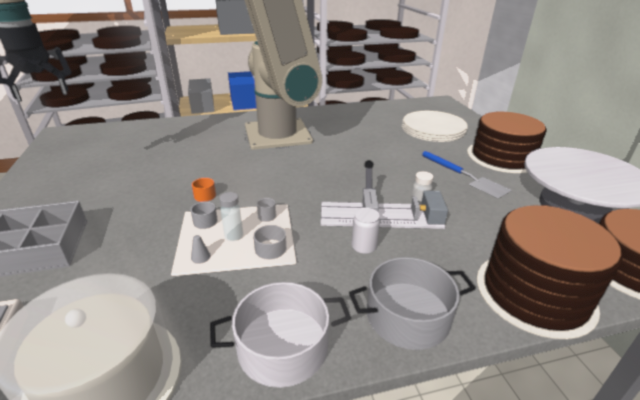

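View pics/top0.png

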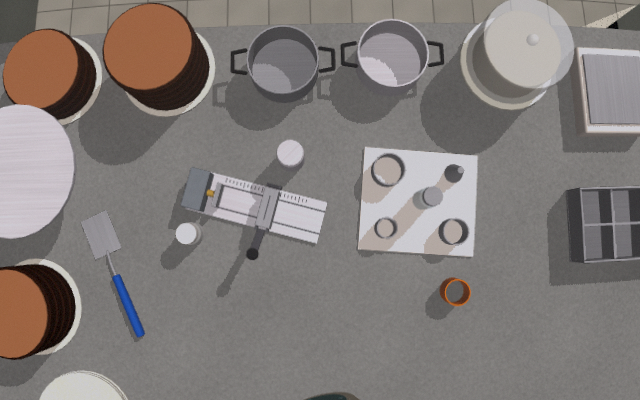

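The scene view shows the board with its cutters left of centre and the gauge right of centre. What could be taken for the middle cutter, in top-view pixels:
- ring at (388,170), large
- ring at (386,228), small
- ring at (453,231), middle size
- orange ring at (455,292), off the board, not meant

I choose (453,231). Next is a close crop of the board and the gauge to check this.

```bash
python3 - <<'E'
import cv2,numpy as np
im=cv2.imread("pics/top0.png")
a=cv2.resize(im[135:275,170:340],None,fx=4.5,fy=4.2,interpolation=cv2.INTER_CUBIC)
a=cv2.resize(im[138:268,175:335],None,fx=4.5,fy=4.5,interpolation=cv2.INTER_CUBIC)
b=cv2.resize(im[140:265,350:485],None,fx=4.5,fy=4.5,interpolation=cv2.INTER_CUBIC)
cv2.imwrite("pics/cg.png",a);cv2.imwrite("pics/cb.png",b)
E
```

```text
(no output)
```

View pics/cg.png

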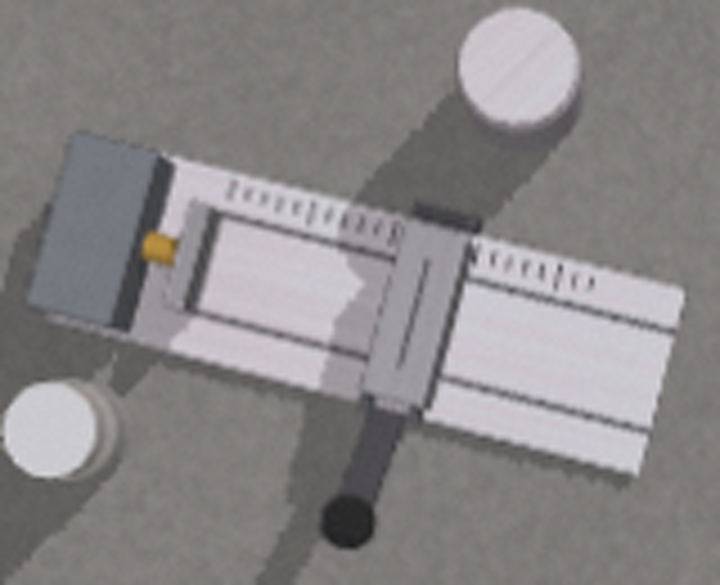

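View pics/cb.png

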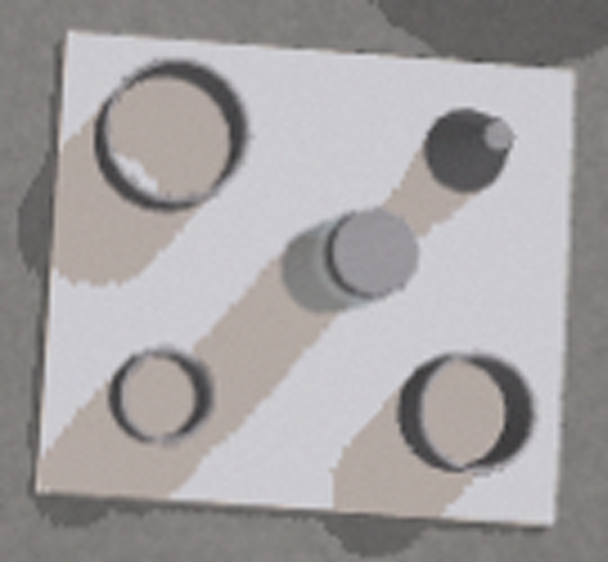

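The board crop confirms it. The steel ring at crop (466,413) is between the large one (172,135) and the small one (160,395) in size. In the gauge crop the plate's -y corners are at (685,288) and (637,476). The jaw's front top edge runs from (408,222) to (363,393), the anvil is at about (190,258), and the lever pad is at (348,521). The canister is at (519,67) and the tub at (50,430).

```bash
cat > h.py <<'E'
import numpy as np, cv2
from scipy.optimize import least_squares
from scipy.spatial.transform import Rotation as R
from rig import robot, kinematics, monitor, cams
def proj(P,c):
    p=(np.atleast_2d(P)-c["origin"])@R.from_euler("xyz",c["attitude"]).as_matrix()
    s=p[:,:2]/p[:,2:]; s=s*(1+c["k1"]*(s**2).sum(1,keepdims=True))
    return s*[c["K"][0,0],c["K"][1,1]]+c["K"][:2,2]
def unproj(px,z,c):
    px=np.atleast_2d(px).astype(float)
    return np.array([least_squares(lambda w:proj([w[0],w[1],z],c)[0]-u,[c["origin"][0],c["origin"][1]]).x for u in px])
def gw(g,p):  # gauge frame -> world; g=(x,y,yaw)
    p=np.atleast_2d(p).astype(float); q=p.copy(); c,s=np.cos(g[2]),np.sin(g[2])
    q[:,0]=g[0]+c*p[:,0]-s*p[:,1]; q[:,1]=g[1]+s*p[:,0]+c*p[:,1]; return q
def wg(g,p):
    d=np.atleast_2d(p)[:,:2]-np.array(g[:2]); c,s=np.cos(g[2]),np.sin(g[2])
    return d@np.array([[c,-s],[s,c]])
A=np.linspace(0,2*np.pi,73)
def ring(x,y,z,r): return np.c_[x+r*np.cos(A),y+r*np.sin(A),0*A+z]
def outline(x,y,z0,h,r,c):
    p=np.r_[proj(ring(x,y,z0,r),c),proj(ring(x,y,z0+h,r),c)]; return np.r_[p.min(0),p.max(0)]
def fitcyl(bb,z0,h,r,c,x0): # bb = xmin,ymin,xmax,ymax
    s=least_squares(lambda w:outline(w[0],w[1],z0,h,r,c)-bb,x0); return s.x,s.fun
E
python3 - <<'E'
from h import *
c=cams.calibration("top")
G=lambda p:(np.array(p)+.5)/4.5-.5+[175,138]
B=lambda p:(np.array(p)+.5)/4.5-.5+[350,140]
pix=G([[685,288],[637,476],[78,132],[28,303],[408,222],[363,393]])
def mod(w):
    f=w[3]; return gw(w[:3],[[.045,-.145,.008],[-.045,-.145,.008],[.042,.145,.052],[-.042,.145,.052],[.04,f,.053],[-.04,f,.053]])
s=least_squares(lambda w:(proj(mod(w),c)-pix).ravel(),[.45,.15,-.26,-.01])
g=s.x[:3]; print("gauge",s.x,"gap",.075-s.x[3]); print(s.fun.reshape(-1,2).round(1))
for n,bb,r in(("mid",[398,352,535,474],.028),("large",[95,60,248,210],.034),("small",[108,346,213,445],.022)):
    b=np.r_[B(bb[:2]),B(bb[2:])]; print(n,*fitcyl(b,.006,.04,r,c,[.45,-.2]))
can=unproj(G([519,67]),.085,c)[0]; tub=unproj(G([50,430]),.065,c)[0]
sh=unproj(B([373,253]),.111,c)[0]
print("can",can,wg(g,can),"tub",tub,wg(g,tub),"shaker",sh)
print("pad",[ (wg(g,unproj(G([348,521]),z,c))) for z in (.075,.09)])
E
```

```text
gauge [ 0.54143949  0.16493912 -0.28336168 -0.01467809] gap 0.0896780876023006
[[ 0.9  0.6]
 [ 0.8  0.1]
 [-0.9 -0.9]
 [-1.   0.6]
 [ 0.3 -0.3]
 [-0.1 -0.1]]
mid [ 0.4744327  -0.24708818] [-0.54709329 -0.0906188   0.53548965  0.08799353]
large [ 0.60734754 -0.11326722] [-0.56013198 -0.70784847  0.54641474  0.72114093]
small [ 0.48675307 -0.10369795] [-0.29835453  0.17533654  0.2881464  -0.17541883]
can [0.63870408 0.08729995] [[ 0.1150925 -0.0473493]] tub [0.48513366 0.30061776] [[-0.0919941   0.11452565]] shaker [ 0.54383498 -0.18496489]
pad [array([[-0.09542539, -0.02598535]]), array([[-0.09439812, -0.0277106 ]])]
```

```bash
python3 - <<'E'
from h import *
for psi in (1.287,-1.854):
    for p in ([.473,-.247,.2],[.55,.194,.2],[.52,.11,.2]):
        q=kinematics.solve_ik(p,[np.pi,0,psi]); print(psi,p,None if q is None else np.round(q,2))
psi=1.287 if kinematics.solve_ik([.55,.194,.2],[np.pi,0,1.287]) is not None and abs(kinematics.solve_ik([.55,.194,.2],[np.pi,0,1.287])[5])<2.9 else -1.854
o=[np.pi,0,psi]
robot.move_to([.474,-.247,.19],o)
c=cams.calibration("wrist"); im=cams.get_image("wrist"); cv2.imwrite("pics/w1.png",im[:,:,::-1]); np.save("c1.npy",c)
s=monitor.sense(); print(psi,s["clock"],s["tcp_pos"],s["eef_rot"],c["origin"],c["attitude"])
print("pred rim", outline(.4744,-.247,.006,.04,.028,c), "rim centre",proj([.4744,-.247,.046],c))
E
```

```text
1.287 [0.473, -0.247, 0.2] [-0.6   0.15 -0.3   1.12  0.    1.25]
1.287 [0.55, 0.194, 0.2] [ 0.23  0.24 -0.19  1.14  0.    2.08]
1.287 [0.52, 0.11, 0.2] [ 0.09  0.15 -0.3   1.12  0.    1.94]
-1.854 [0.473, -0.247, 0.2] [-0.6   0.15 -0.3   1.12  0.   -1.89]
-1.854 [0.55, 0.194, 0.2] [ 0.23  0.24 -0.19  1.14  0.   -1.06]
-1.854 [0.52, 0.11, 0.2] [ 0.09  0.15 -0.3   1.12  0.   -1.2 ]
1.287 1.7583 [ 0.47402039 -0.24818332  0.1902931 ] [3.14086867e+00 5.46036830e-04 1.28525376e+00] [ 0.49857013 -0.16989199  0.30998424] [ 2.81836330e+00 -8.33431530e-04 -2.85123671e-01]
pred rim [288.24292092 161.5272994  344.65915498 222.71006675] rim centre [[316.44717927 196.57761642]]
```

View pics/w1.png

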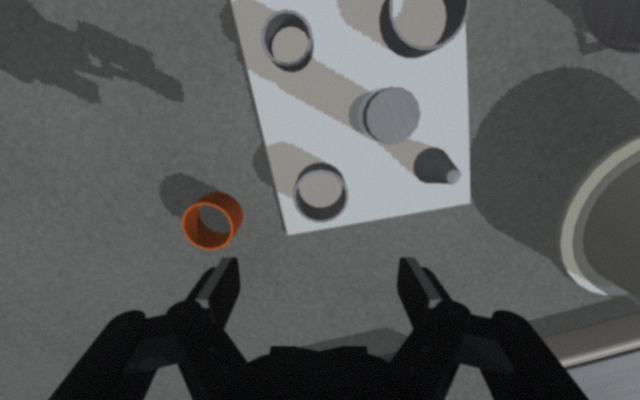

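The wrist view shows the middle cutter's outline at about x 294–348, y 162–221, and the orange ring well clear at (212,221). I'll refit on this outline and grasp it.

```bash
python3 - <<'E'
from h import *
c=np.load("c1.npy",allow_pickle=True).item()
x,res=fitcyl(np.array([294,162,348,221.]),.006,.04,.028,c,[.4744,-.247]); print(x,res)
robot.set_gripper(1.0)
p=.6*x+.4*np.array([.4744,-.2471])
robot.movel([*p,.10],v=.2); robot.movel([*p,.036],v=.08,contact_N=8)
print(monitor.sense()["tcp_pos"])
robot.set_gripper(0.0,30)
s=monitor.sense(); print(s["gripper_width"],s["grip_force"],s["force"])
robot.movel([*p,.16],v=.15)
s=monitor.sense(); print(s["clock"],s["gripper_width"],s["grip_force"],s["force"])
o=[np.pi,0,1.287]
t=gw([.5414,.1649,-.2834],[[0,.030,.16]])[0]
robot.move_to(t,o)
c=cams.calibration("wrist"); im=cams.get_image("wrist"); cv2.imwrite("pics/w2.png",im[:,:,::-1]); np.save("c2.npy",c)
print(monitor.sense()["clock"],monitor.sense()["tcp_pos"])
E
```

```text
[ 0.47890873 -0.24766265] [-1.22322125 -1.04673593  1.22608703  1.1365113 ]
[ 0.47752189 -0.2477135   0.03638864]
0.6311762782725331 32.0966480858624 [0.43412041 0.12137539 4.33904992]
4.8917 0.637839926859193 31.73407788388431 [ 0.55045834 -0.34527625 -1.4423464 ]
6.5833 [0.55008966 0.192604   0.15992972]
```

View pics/w2.png

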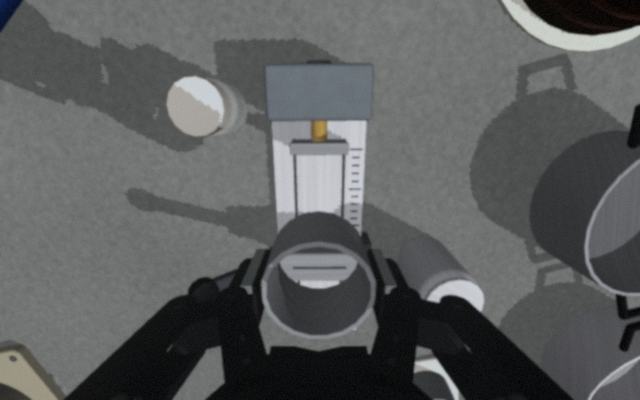

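The cutter is held upright, with the ring centred between the pads at (320,290). The housing top corners are at (266,66), (373,65), (265,121) and (373,120), and the anvil's top edges at (292,141), (348,140), (292,153) and (348,153). I'll refit the gauge on those.

```bash
python3 - <<'E'
from h import *
c=np.load("c2.npy",allow_pickle=True).item()
pix=np.array([[266,66],[373,65],[265,121],[373,120],[292,141],[348,140],[292,153],[348,153.]])
M=[[-.042,.145,.052],[.042,.145,.052],[-.042,.103,.052],[.042,.103,.052],[-.025,.085,.044],[.025,.085,.044],[-.025,.075,.044],[.025,.075,.044]]
s=least_squares(lambda w:(proj(gw(w,M),c)-pix).ravel(),[.5414,.1649,-.283]); print(s.x,s.fun.reshape(-1,2).round(1))
# ring top at z = tcp-? held ring: check centre of rim relative to TCP
E
```

```text
[ 0.54557428  0.16461445 -0.27633819] [[-3.2 -3.2]
 [ 2.7 -3.2]
 [ 1.3  0.2]
 [-0.   0.2]
 [-2.2  2. ]
 [ 1.7  2.4]
 [-1.8  2. ]
 [ 1.4  1.5]]
```

```bash
python3 - <<'E'
from h import *
c=np.load("c2.npy",allow_pickle=True).item(); s=monitor.sense(); t=s["tcp_pos"]
print(c["K"],c["k1"],s["eef_rot"],c["attitude"])
print(outline(t[0],t[1],t[2]-.03,.04,.028,c)); print(proj([[*t[:2],t[2]+.01],[*t[:2],t[2]-.03]],c))
print(proj(ring(t[0],t[1],t[2]+.01,.028),c)[[0,18,36,54]].round(0))
for g in ([.5414,.1649,-.2834],[.5456,.1646,-.2763]): print(wg(g,t))
E
```

```text
[[278.05580947   0.         318.18582405]
 [  0.         278.05580947 203.87151121]
 [  0.           0.           1.        ]] -0.035169491860289157 [3.14150426e+00 3.60583203e-04 1.28535388e+00] [ 2.81848864e+00 -1.20814341e-04 -2.85034534e-01]
[255.29712082 210.28304378 374.69056438 341.71382573]
[[315.02030401 295.31282911]
 [315.72073523 253.8417011 ]]
[[373. 281.]
 [297. 244.]
 [259. 309.]
 [331. 340.]]
[[0.00059639 0.02902871]]
[[-0.00332006  0.02816662]]
```

```bash
python3 - <<'E'
from h import *
g=[.5434,.1648,-.281]; o=[np.pi,0,1.2865]
t=gw(g,[[0,.029,.1]])[0]
robot.movel([*t[:2],.055],v=.12,attitude=o)
k=robot.movel([*t[:2],.0365],v=.03,contact_N=4)
s=monitor.sense(); print(k,s["tcp_pos"],s["force"],s["clock"])
robot.set_gripper(0.78); robot.sleep(.1)
robot.movel([*t[:2],.13],v=.15)
b=gw(g,[[0,-.080,.16]])[0]
robot.move_to(b,o)
c=cams.calibration("wrist"); im=cams.get_image("wrist"); cv2.imwrite("pics/w3.png",im[:,:,::-1]); np.save("c3.npy",c)
robot.set_gripper(0.0,20)
s=monitor.sense(); print(s["clock"],s["tcp_pos"],s["gripper_width"])
E
```

```text
True [0.5512915  0.19264722 0.03879967] [-0.47702485 -0.42539625  4.61409328] 8.15
10.5167 [0.52126348 0.08802679 0.16003577] -0.0019499422033657117
```

View pics/w3.png

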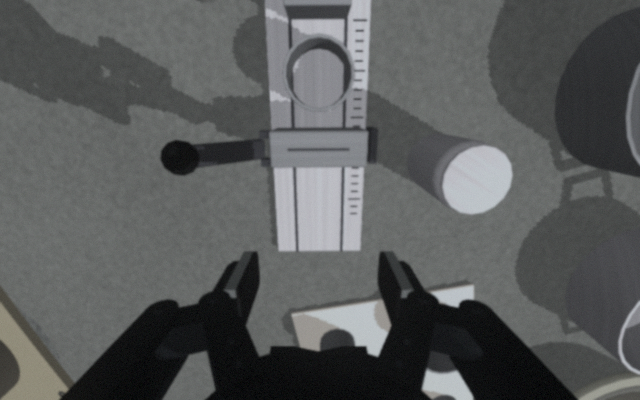

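The cutter stands free and upright at (320,75), on the plate's centre line between the jaw and the anvil. Next I come down behind the jaw and push, logging the force.

```bash
python3 - <<'E'
from h import *
g=[.5434,.1648,-.281]; o=[np.pi,0,1.2865]
W=lambda y,z:gw(g,[[0,y,z]])[0]
def st():
    s=monitor.sense(); f=s["force"]; u=np.array([-np.sin(g[2]),np.cos(g[2])]); return wg(g,s["tcp_pos"])[0,1]*1e3, f[:2]@u, f[2], s["clock"]
robot.movel(W(-.080,.040),v=.12,attitude=o); print(np.round(st(),2))
k=robot.movel(W(-.045,.040),v=.03,contact_N=3); y0=st()[0]/1e3; print(k,np.round(st(),2))
for i in range(1,4):
    robot.movel(W(y0+.008*i,.040),v=.03); print(np.round(st(),2))
for i in range(1,9):
    robot.movel(W(y0+.024+.0015*i,.040),v=.02); print(np.round(st(),2))
c=cams.calibration("wrist"); im=cams.get_image("wrist"); cv2.imwrite("pics/w4.png",im[:,:,::-1]); np.save("c4.npy",c)
im=cams.get_image("top"); cv2.imwrite("pics/t4.png",im[:,:,::-1])
E
```

```text
[-79.76   0.28  -0.5   11.67]
True [-5.390e+01  2.000e-02  1.300e-01  1.251e+01]
[-47.3   -5.63  -0.63  12.95]
[-39.13  -4.99  -0.57  13.37]
[-30.99  -5.1   -1.    13.78]
[-29.73  -5.76  -1.24  14.03]
[-28.26  -6.14  -0.43  14.28]
[-26.8   -6.85   0.21  14.53]
[-2.529e+01 -6.420e+00  2.000e-02  1.478e+01]
[-23.79  -5.16  -1.17  15.03]
[-22.47  -6.71   0.12  15.28]
[-21.14  -7.41  -1.11  15.53]
[-19.81  -7.01  -0.85  15.78]
```

```bash
python3 - <<'E'
import cv2
w=cv2.imread("pics/w4.png")[0:150,240:400]; t=cv2.imread("pics/t4.png")[155:235,175:285]
a=cv2.resize(w,(640,600),interpolation=cv2.INTER_CUBIC); cv2.imwrite("pics/z4.png",a)
cv2.imwrite("pics/zt4.png",cv2.resize(t,None,fx=6,fy=6,interpolation=cv2.INTER_CUBIC))
E
```

```text
(no output)
```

View pics/zt4.png

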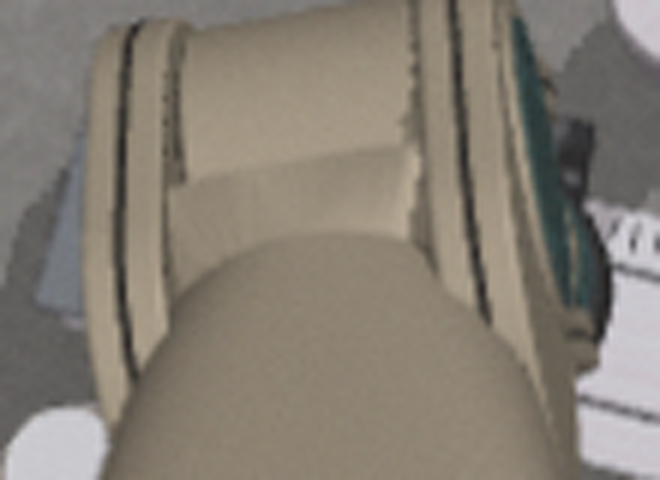

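The top view is blocked by the arm, so I'll use the wrist crop.

View pics/z4.png

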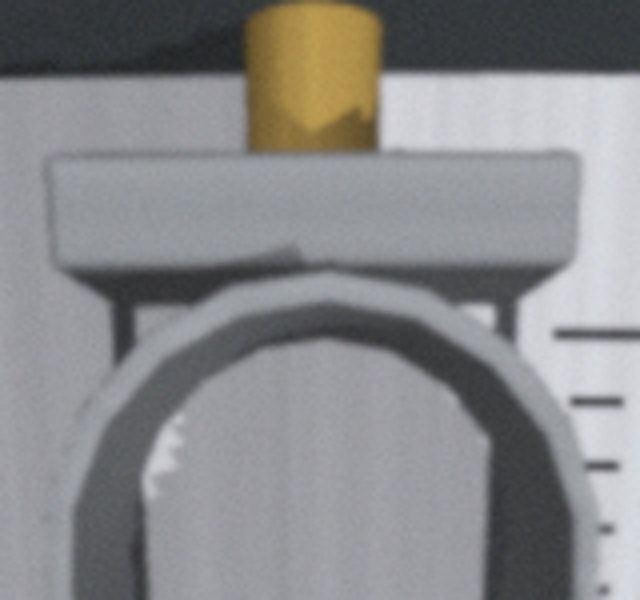

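The wrist crop shows the anvil's top edges at crop rows 152 (back) and 267 (front), the housing foot line at row 75, and the cutter's front rim at (335,272), about to touch the anvil. I'll turn those rows into travel.

```bash
cat >> h.py <<'E'
g=np.array([.5434,.1648,-.281])
def travel(rows,c,g=g): # rows: housing foot, anvil back, anvil front, ring front
    f=lambda a,r:proj(gw(g,[[0,.103,.008],[0,.085+a,.044],[0,.075+a,.044],[0,r,.048]]),c)[:,1]
    s=least_squares(lambda w:(f(w[0]/1e3,w[1]/1e3)*w[3]+w[2]-rows),[0,75,0,1]); s2=least_squares(lambda w:(f(w[0]/1e3,w[1]/1e3)+w[2]-rows),[0,75,0])
    return s.x,s2.x,s2.fun
E
python3 - <<'E'
from h import *
c=np.load("c4.npy",allow_pickle=True).item()
print(wg(g,c["origin"]),c["origin"])
print(travel(np.array([75,152,267,272])/4,c))
print(monitor.sense()["tcp_pos"])
E
```

```text
[[0.00134455 0.06276706]] [0.56209816 0.22473238 0.1584699 ]
(array([ 1.94776274, 76.02158568, -1.1830818 ,  0.97205311]), array([ 2.26320325, 76.48862992, -1.77813467]), array([-2.19692959e-02, -4.25797941e-01,  4.47767351e-01,  1.42108547e-13]))
[0.53696351 0.14605498 0.03929249]
```

```bash
cat >> h.py <<'E'
W=lambda y,z,x=0:gw(g,[[x,y,z]])[0]
def st():
    s=monitor.sense(); f=s["force"]; u=np.array([-np.sin(g[2]),np.cos(g[2])]); return wg(g,s["tcp_pos"])[0,1]*1e3, f[:2]@u, f[2], s["clock"]
def edges(im): # rows of foot, anvil back, anvil front from columns left/right of stem; ring front at middle
    G=cv2.GaussianBlur(cv2.cvtColor(im,cv2.COLOR_RGB2GRAY),(0,0),.8).astype(float)
    p=G[:,262:290].mean(1); return p, G[:,318:328].mean(1)
def sub(d,i):
    a,b,c=d[i-1],d[i],d[i+1]; return i+.5*(a-c)/(a-2*b+c) if 0<i<len(d)-1 else i
def rows(im):
    p,q=edges(im); d=np.gradient(p); e=np.gradient(q)
    foot=5+np.argmax(d[5:35]); back=foot+8+np.argmin(d[foot+8:foot+30]); front=back+20+np.argmin(d[back+20:back+36])
    ring=front-2+np.argmax(e[front-2:front+8])
    return np.array([sub(d,foot),sub(-d,back),sub(-d,front),sub(e,ring)])
E
python3 - <<'E'
from h import *
c=np.load("c4.npy",allow_pickle=True).item(); im=cv2.imread("pics/w4.png")[:,:,::-1].copy()
r=rows(im); print("ref",r.round(2),travel(r,c)[1].round(2))
y0=st()[0]/1e3
for i in range(1,4):
    robot.movel(W(y0+.0013*i,.0395),v=.02); a=st(); c=cams.calibration("wrist"); im=cams.get_image("wrist")
    cv2.imwrite(f"pics/s{i}.png",im[:,:,::-1]); r=rows(im); print(np.round(a,2),r.round(2),travel(r,c)[1].round(2))
E
```

```text
ref [18.61 36.63 66.34 68.18] [ 2.53 76.39 -1.9 ]
[-19.79  -6.36   1.76  16.13] [18.66 36.57 66.32 68.16] [ 2.5  76.35 -1.96]
[-18.95  -6.45   1.89  16.43] [20.51 36.62 66.38 68.22] [ 3.33 77.19 -1.95]
[-17.81  -7.95   1.66  16.73] [23.16 36.62 66.27 68.25] [ 4.48 78.31 -1.91]
```

The anvil now moves 1:1 with the tool, at about 4 mm travel by my estimate. I'll push about 3.7 mm more, back off, and check from above, where the housing edge and the anvil's back edge are both visible at nearly the same height.

```bash
python3 - <<'E'
from h import *
y0=st()[0]/1e3
for i in range(1,8):
    robot.movel(W(y0+.0018+i*.0006,.0395),v=.02); a=st()
    if a[0]>y0*1e3+3.6: break
c=cams.calibration("wrist"); im=cams.get_image("wrist"); r=rows(im); print(np.round(a,2),r.round(2),travel(r,c)[0].round(2),travel(r,c)[1].round(2))
o=[np.pi,0,1.2865]
robot.movel(W(a[0]/1e3-.012,.0395),v=.06)
robot.movel(W(a[0]/1e3-.012,.11),v=.2)
robot.movel(W(.005,.11),v=.15); robot.sleep(.3)
c=cams.calibration("wrist"); im=cams.get_image("wrist"); cv2.imwrite("pics/w5.png",im[:,:,::-1]); np.save("c5.npy",c)
print(np.round(st(),2), proj(gw(g,[[-.042,.103,.052],[.042,.103,.052],[-.025,.085+.008,.044],[.025,.093,.044],[-.025,.083,.044],[.025,.083,.044],[0,.083,.048],[0,.027,.053]]),c).round(1))
cv2.imwrite("pics/w5c.png",cv2.resize(im[70:270,200:440],(720,600),interpolation=cv2.INTER_CUBIC)[:,:,::-1])
E
```

```text
[-14.23  -8.85   2.9   18.53] [31.8  44.15 66.59 68.25] [ 4.44 78.32  6.1   0.77] [ 6.76 81.96 -1.81]
[ 4.54  0.25  1.07 20.18] [[244.2  81.9]
 [386.4  81.2]
 [275.7 100. ]
 [355.4  99.6]
 [276.5 116.5]
 [354.8 116.2]
 [315.5 116.4]
 [316.  204. ]]
```

View pics/w5c.png

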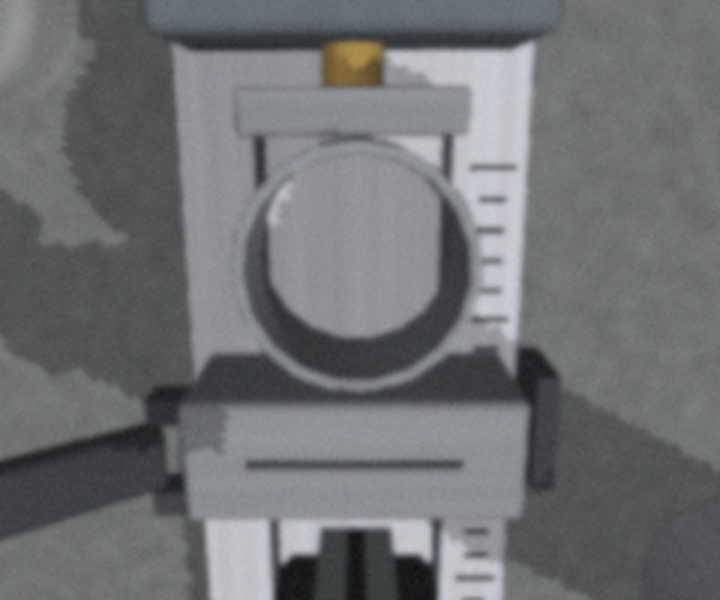

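Crop rows here are housing edge 35, anvil back 88 and anvil front 133. That puts the housing–anvil gap at about 10 mm, so travel is about 8 mm (half-way), with the cutter centred and touching both faces. Now I press the lever, following its arc with the closed fingertips.

```bash
python3 - <<'E'
from h import *
c=np.load("c5.npy",allow_pickle=True).item()
robot.movel(W(.005,.165),v=.2)
o=[np.pi,0,1.2865]; ly=.012
tgt=lambda th,dz=0:W(ly,.046+.066*np.sin(th)+.008*np.cos(th)+.022+dz,-.046-.066*np.cos(th)-.004)
robot.movel(W(ly,.165,-.095),v=.2)
im=cams.get_image("wrist"); cv2.imwrite("pics/w6.png",im[:,:,::-1])
robot.movel(tgt(.85,.012),v=.12); print(np.round(st(),2))
for th in np.arange(.8,.05,-.1):
    k=robot.movel(tgt(th),v=.05); s=monitor.sense(); print(round(th,2),s["force"].round(1),s["tcp_pos"][2].round(4))
    if -s["force"][2]>40 or s["force"][2]>40: break
E
```

```text
[11.68  0.74  0.27 21.68]
0.8 [-0.6  0.9  0.9] 0.1207
0.7 [-1.4  0.3 -0.4] 0.1164
0.6 [-0.2  0.5  0.3] 0.1115
0.5 [ 1.  -0.5  0.7] 0.1062
0.4 [0.4 0.5 0.2] 0.1006
0.3 [ 0.3  0.2 -0.3] 0.0947
0.2 [-1.5  0.2  0.6] 0.0885
0.1 [0.4 0.2 0.6] 0.0821
```

```bash
python3 - <<'E'
from h import *
for z in (.078,.075,.072,.069):
    k=robot.movel(W(.012,z,-.116),v=.02,contact_N=15); s=monitor.sense(); print(k,s["force"].round(1),s["tcp_pos"].round(4))
    if k: break
print(s["clock"],s["gripper_width"])
E
```

```text
False [-0.5  0.1  0.1] [0.4351 0.2084 0.0778]
False [ 0.5  0.6 -0.2] [0.4352 0.2084 0.0749]
False [-1.2 -1.   6.9] [0.4356 0.2086 0.0728]
True [-2.6 -0.9 11. ] [0.4357 0.2087 0.0726]
25.2333 -0.004856993278830018
```

```bash
python3 - <<'E'
from h import *
k=robot.movel(W(.012,.066,-.113),v=.02,contact_N=20); s=monitor.sense(); print(k,s["force"].round(1),s["tcp_pos"].round(4))
robot.movel(W(.012,.15,-.113),v=.2)
robot.movel(W(-.045,.16,0),v=.2); robot.sleep(.3)
c=cams.calibration("wrist"); im=cams.get_image("wrist"); cv2.imwrite("pics/w7.png",im[:,:,::-1]); np.save("c7.npy",c)
for th in (0,.2,.4,.7): print(th,proj(W(.012,.046+.066*np.sin(th)+.006*np.cos(th),-.046-.066*np.cos(th)),c).round(0))
m=(im.max(2)<45).astype(np.uint8); m[:,280:]=0; m[235:]=0
n,l,S,C=cv2.connectedComponentsWithStats(m)
for i in range(1,n):
    if S[i,4]>60: print(S[i],C[i].round(0))
print(monitor.sense()["clock"])
E
```

```text
True [-3.  -1.2 11.1] [0.4357 0.2087 0.0726]
0 [[181. 144.]]
0.2 [[174. 146.]]
0.4 [[171. 148.]]
0.7 [[174. 151.]]
[171 130  29  28 609] [185. 143.]
27.1417
```

The pad blob is at (185,143), 29 px across, which matches a level lever. I'll go back to the earlier viewpoint to check by image difference that the jaw and anvil have not shifted, then hand in.

```bash
python3 - <<'E'
from h import *
robot.movel(W(.00454,.11),v=.15); robot.sleep(.4)
im=cams.get_image("wrist"); a=cv2.cvtColor(im,cv2.COLOR_RGB2GRAY).astype(np.float32); b=cv2.imread("pics/w5.png",0).astype(np.float32)
for n,(r0,r1,c0,c1) in dict(housing=(70,88,240,400),anvil=(94,112,270,364),ring=(112,204,275,365),jaw=(205,245,255,380),plate=(90,190,358,380)).items():
    w=cv2.createHanningWindow((c1-c0,r1-r0),cv2.CV_32F); print(n,cv2.phaseCorrelate(b[r0:r1,c0:c1],a[r0:r1,c0:c1],w))
print(np.round(st(),2)); robot.movel(W(-.06,.22),v=.2); print(monitor.sense()["clock"])
E
```

```text
housing ((-0.5438732240867523, 0.03686381199178079), 0.9155301517910428)
anvil ((-0.30582212618546123, -0.19286592657741863), 1.1509018650761358)
ring ((-0.3725805881580797, -0.3893900456512611), 1.1646481273350893)
jaw ((0.16037856140892615, -0.5744012130790743), 1.0615389720916748)
plate ((-0.21283497081659242, 0.09336273904419556), 0.8797818017005921)
[ 4.37 -0.13 -0.44 28.21]
29.0
```

```bash
python3 -c "
from rig import close_job
print(close_job())"
```

```text
the job is handed in; nothing more can be done
None
```

The job is handed in at about 29 s of the 69 s allowed: the middle cutter stands upright between the jaw and the anvil, the anvil is pushed in about 8 mm (half-way, measured from the wrist camera), and the lock lever is down level.

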